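# Slide an amplifier board out over the scanner and hold it

### The arm

A 6-joint arm with a two-finger parallel gripper is mounted at the origin on the work surface. World frame = base frame: x ahead of the robot, y to its left, z up, the work surface at z = 0. Lengths are in m, angles in rad, forces in N, time in s.
With the tool pointing down it reaches from about 0.35 to 0.975 m from the base axis. Payload 4.9 kg.
Tool frame: the origin (TCP) lies at the very end of the fingers, on their centre line; the grasp point (between the pads) lies 19 mm behind it; z points along the fingers, y is the line along which they close (so a half turn about z gives the same grasp; the last joint's range is limited). The gripper opens to 85 mm and grips with 20 to 120 N. Pads are 22 mm wide; open, the fingers measure 114 mm over their backs; the gripper's body (76 mm by 85 mm) begins 54 mm behind the grasp point. The pads swing forward as they close: fully open they stand 13 mm farther back than shut.
Start: joints at [-1.403, 0.053, 1.613, -0, 1.476, -0.119], TCP at [0.177, -0.599, 0.201] pointing down, gripper open.
Joint ranges: [-3.01, 3.01], [-1.01, 2.22], [0.06, 2.58], [-1.02, 4.17], [0.09, 2.62], [-3.14, 3.14]. Speed limits (rad/s): [2.57, 2.57, 3.14, 3.14, 3.14, 3.14].

### API

Orientations are given as a unit quaternion [w, x, y, z].
In Python, from plant import * gives the robot as it stands.
- The arm moves only by the tool jog_arm, never from a script. Its argument "moves" is a list that holds one entry, the list of rows, each a list of 7 numbers: the finger opening in cm, from 0 to 8.54, then the shift along the tool's x, y, z in cm, then the turn, a rotation vector about the tool's x, y, z in rad. A call has 1 to 20 rows; each row shifts and turns the commanded pose from where the row before left it, along the tool's axes as they then stand; what a row does not reach is not made up. A row lasts 1/12 s, in which the tool goes at most 41.7 mm and 7.16 degrees, less where a joint would pass 70% of its speed; a pose out of reach is approached as far as the arm can. A call is refused whole if a number of a shift passes 4.17 or a number of a turn 0.125, either way. A call with a gripper value outside its range is refused whole. The fingers move at their own pace and stop on an object; the grip force is fixed at half the most. Time passes only in rows, so rows that do not move let the fingers close. It gives the time, the measured TCP pose, the force, the opening and the grip force at its end, in the units of the state.
- state(): the state, without advancing time (a new reading comes with each control period).
- grab_frame(name): name is "scene" or "top" or "wrist"; returns a dict with "color" (480x640x3 uint8, blue, green, red), "depth" (480x640 float32, m along the optical axis (not along the pixel's ray), 0 where there is no reading), "fx", "fy", "cx", "cy" (pixels), "k1" (the pictures are not rectified: a ray, as slopes to the right and down, at radius r is drawn at 1 + k1 r^2 times it, then the intrinsics apply), "R" (3x3) and "t" (3): a world point X has camera coordinates R X + t. Camera axes: x right, y down, z forward; pixel columns grow to the right and rows downward; lengths in m; the calibration is good to about 2 mm. A picture is of the moment at which its call begins.
- job_done(): hands the job in; it is judged then, once.
Trained networks look in a picture, given as the dict that the camera call returned (one of the last four; its "shot" number tells which), for a name from the list of things; names that differ only in an ending like _2 or _b are one class to them, and where a whole thing is asked for, a point or a joint stands for the part that bears it (a point fixed in the world has none). Each returns a list of dicts, best first, with "p" (0 to 1); they miss things now and then, are a little off and sometimes report something else, mostly with a low value. They report only what shows in the picture. A call takes as long as a camera call.
- recognise(name, picture): "rect" ([centre column, centre row, width, height] in pixels, round what is visible of it).
- regions_of(name, picture): "pixels" (480x640 bool, what is visible of it) and "rect" ([centre column, centre row, width, height] in pixels, round what is visible of it).
The state is a dict: "time": time; "joint_pos": joint angles; "joint_vel": joint speeds; "joint_efforts": joint torques, N m; "tool_pos": TCP position; "tool_rot": TCP orientation; "contact_force": force on the tool from outside, world axes, zero at the start; "ft_torque": the same for the moment, N m; "gripper_width": opening from 0.0 (shut) to 1.0 (fully open); "grasp_force": force on a finger pad.
Only numpy, scipy, OpenCV 4.12 (cv2) and the standard library are available. Lean on these libraries where they do the work, as an engineer would, in place of code of your own. Each camera call takes 0.05 s, during which the arm holds its last target. There are 200 camera calls.

### The job

Start the blue solder-joint scanner by pressing its keys one at a time, white, then yellow, then blue. Then slide the red amplifier board outward on its stand, without lifting it or letting it tip, until its yellow line lies right along the stand's open edge and its heavy end hangs level over the scanner's window. The overhanging board would tip by itself, so finish still holding it there; leave everything else on the bench where it is.

Things in the scene. Friction and masses are not known exactly. Their poses are not given: they have to be found in the camera images.
- stand: Fixed plywood stand, 280 x 280 mm, flat top 90 mm above the table; origin at table level under its centre, z up. Its +y axis points outward over the open edge, roughly to the robot's left. Below and beyond that edge is the blue scanner (y = 147 to 287 mm, 36 mm high) with a green-glazed window, 110 mm wide, centred on x = 0.
- stand_edge (a point): Middle of the stand's open edge (aluminium-lined), at the height of its top; axes as the stand's: y outward, x along the edge. 140 mm outward of the stand's origin.
- board: Loose red amplifier board flat on the stand: 80 (x) x 240 (y) x 8 mm, 0.3 to 0.5 kg; origin at the centre of its underside, y outward, z up. A dark transformer, 54 x 48 mm, at y = +85 mm reaches 50 mm above the underside; the centre of mass is 27 mm outward of the origin, so let go at its line the board tips. Brass turrets, 15 mm high, between y = -10 and +55 mm.
- board_line (a point): Middle of the yellow line painted across the board's top, 4 mm wide, at y = -25 mm, on the top face (z = 8 mm) of the board's frame; axes as the board's.
- board_can (a point): Centre of the top of the blue square capacitor can fixed on the board's inner end (y = -98 mm): 28 x 28 mm with sides along the board's axes, rising 45 mm above the board's top face, a good place to grip.
- panel: Fixed grey key panel, 210 x 85 mm, 30 mm high, on the table to the robot's right; origin at the centre of its underside, x along its length. The three keys stand in a row on it, 60 mm apart, in any order.
- key_white (a joint): How far the white key is pressed: 0 up, 0.006 m fully down. The spring resists with 1.5 N at first and 5 N fully down; the press counts from 4 mm.
- key_white_top (a point): Centre of the top of the white key, a round cap 32 mm across standing 52 mm above the table when up, in an aluminium collar 48 mm across and 42 mm high; pressed straight down.
- key_yellow (a joint): How far the yellow key is pressed: 0 up, 0.006 m fully down. The spring resists with 1.5 N at first and 5 N fully down; the press counts from 4 mm.
- key_yellow_top (a point): Centre of the top of the yellow key, a round cap 32 mm across standing 52 mm above the table when up, in an aluminium collar 48 mm across and 42 mm high; pressed straight down.
- key_blue (a joint): How far the blue key is pressed: 0 up, 0.006 m fully down. The spring resists with 1.5 N at first and 5 N fully down; the press counts from 4 mm.
- key_blue_top (a point): Centre of the top of the blue key, a round cap 32 mm across standing 52 mm above the table when up, in an aluminium collar 48 mm across and 42 mm high; pressed straight down.
- valve: small radio valve, amber glass on a black foot, 24 mm across, 55 mm tall, standing on a rear corner of the stand (bystander); origin at the centre of its underside, z up.
- silver_can: silver and blue capacitor can, 24 mm across, 40 mm tall, standing on the other rear corner of the stand (bystander); origin at the centre of its underside, z up.
- spool: orange and steel solder spool, 60 mm across, 40 mm tall, on the table beyond the key panel (bystander); origin at the centre of its underside, z up.
- screwdriver: screwdriver with red handle, 200 mm long, 26 mm thick, lying on the table (bystander); origin at the centre of its underside, z up.
- flux_bottle: amber glass bottle, 48 mm across, 110 mm tall, on the left of the table (bystander); origin at the centre of its underside, z up.
- mug: white mug, 80 mm across, 90 mm tall, on the left of the table (bystander); origin at the centre of its underside, z up.
- meter: yellow multimeter, 150 x 80 x 38 mm, lying on the left of the table near the robot (bystander); origin at the centre of its underside, z up.

How it is judged:
On the way, in this order (a step that is already met when the one before it is completed fails the run):
1. the white key is pressed down with the other two up (value of joint key_white above 0.004 m and value of joint each of key_yellow, key_blue below 0.002 m), for 0.1 s.
2. the yellow key is pressed down with the other two up (value of joint each of key_white, key_blue below 0.002 m and value of joint key_yellow above 0.004 m), for 0.1 s.
3. the blue key is pressed down with the other two up (value of joint each of key_white, key_yellow below 0.002 m and value of joint key_blue above 0.004 m), for 0.1 s.
4. the board is slid out to its yellow line, level and held (y of board_line in the frame of stand_edge between -0.007 and 0.007 m and x of board_line in the frame of stand_edge between -0.04 and 0.04 m and angle between the y axis of board and the y axis of stand, either way round below 0.1 rad and angle between board's own z axis and vertical below 0.05 rad and z of board_line in the frame of stand_edge between 0.003 and 0.013 m and contact force between the fingers and board above 0.5 N and linear speed of board below 0.02 m/s), for 0.3 s.
At the end, for the whole second after the job is handed in: The middle of the yellow line is within 7 mm of the stand's open edge and within 40 mm of the edge's middle, the board is square to the edge within 0.1 rad, level within 0.05 rad, on the stand's top within 5 mm, at rest, and still held by the fingers (more than 0.5 N) (all of step 4); the arm keeps its last pose, push and grip.
It fails at once if two keys pressed at once (value of joint each of key_white, key_yellow above 0.003 m or value of joint each of key_white, key_blue above 0.003 m or value of joint each of key_yellow, key_blue above 0.003 m).
It fails at once if the board tips by more than about 9 degrees (angle between board's own z axis and vertical above 0.15 rad).
It fails at once if the board is lifted clear of the stand instead of slid (its line more than 15 mm up) (z of board_line in the frame of stand_edge above 0.023 m).
It fails at once if a bystander is moved by more than 25 mm (distance of any of valve, silver_can, spool, screwdriver, flux_bottle, mug, meter from where it was at the start of the episode above 0.025 m).
It also fails if it takes over 56 s, if anything falls off the work surface, if the arm or the gripper's body presses on something with over 40 N, if the wrist force passes 120 N, or if a joint passes its speed limit or range.

## Working session

There is one attempt and no reset: what is moved stays moved. The work goes in short steps, Python scripts to look and compute and a tool call to move; the robot and the scene stay as the last step left them, time stands still between calls to the robot, and variables do not carry over. Pictures are saved under pics/ and viewed, at most 10 in all, crops included, and the job is handed in when it is done.

Besides the shell and the picture viewer there is one more tool, called after "Call:" as name(argument=value, ...) on one line, values as JSON. jog_arm: Moves the arm, as the interface text tells. Its arguments: {"type":"object","properties":{"moves":{"type":"array"}},"required":["moves"]}

```bash
mkdir -p pics
cat > h.py <<'E'
from plant import *
import numpy as np, cv2
def pts(f,mask):
    v,u=np.nonzero(mask&(f["depth"]>0)); z=f["depth"][v,u].astype(float)
    x=(u-f["cx"])/f["fx"]; y=(v-f["cy"])/f["fy"]; k=f["k1"]
    a,b=x.copy(),y.copy()
    for _ in range(10):
        s=1+k*(a*a+b*b); a,b=x/s,y/s
    return (np.stack([a*z,b*z,z],1)-f["t"])@f["R"]
E
python3 - <<'E'
from h import *
np.set_printoptions(precision=4,suppress=True)
s=state(); print(s["tool_pos"],s["tool_rot"],s["time"])
fs={c:grab_frame(c) for c in("top","scene")}
for c,f in fs.items():
    cv2.imwrite(f"pics/{c}0.png",f["color"])
    for n in["key_white_top","key_yellow_top","key_blue_top","board","board_can","board_line","panel","stand","valve","silver_can","spool","screwdriver","flux_bottle","mug"]:
        for r in regions_of(n,f)[:2]:
            P=pts(f,r["pixels"])
            if len(P): 
                h=np.percentile(P[:,2],95); T=P[P[:,2]>h-.006]
                print(c,n,round(r["p"],2),np.round(r["rect"]),len(P),"med",np.median(P,0),"topz",h,"topmid",(np.percentile(T,2,0)+np.percentile(T,98,0))/2,"ext",np.ptp(T,0))
E
```

```text
[ 0.1767 -0.5988  0.2001] [-0.0011  0.9897  0.1429 -0.    ] 0.0
top key_white_top 0.64 [287. 212. 107.  42.] 3624 med [0.5936 0.1361 0.0996] topz 0.1420183086842187 topmid [0.5964 0.1308 0.1418] ext [0.0459 0.214  0.0128]
top key_yellow_top 0.52 [467. 292.  11.  10.] 158 med [ 0.4134 -0.2826  0.0523] topz 0.05659381628296532 topmid [ 0.4133 -0.2836  0.0546] ext [0.0303 0.0282 0.0085]
top key_yellow_top 0.21 [458. 270.  57.  91.] 2254 med [ 0.4683 -0.2614  0.0308] topz 0.03527297672330401 topmid [ 0.4719 -0.27    0.033 ] ext [0.2176 0.1246 0.0109]
top key_blue_top 0.72 [459. 269.  61.  94.] 2410 med [ 0.4695 -0.2616  0.0307] topz 0.036062200576303764 topmid [ 0.4717 -0.2701  0.0358] ext [0.2174 0.1246 0.0169]
top key_blue_top 0.45 [457. 245.  10.  13.] 143 med [ 0.5302 -0.2558  0.0525] topz 0.056356372271579996 topmid [ 0.5302 -0.2561  0.054 ] ext [0.0288 0.0294 0.0087]
top board 0.78 [286. 210. 109.  42.] 3624 med [0.5936 0.1363 0.0996] topz 0.1420183086842187 topmid [0.5964 0.1308 0.1418] ext [0.0459 0.214  0.0128]
top board_can 0.92 [288. 212. 108.  43.] 3541 med [0.5932 0.1368 0.0
[... 5220 characters left out ...]
73263328435 topmid [ 0.344  -0.3583  0.0237] ext [0.0277 0.1013 0.0079]
scene screwdriver 0.46 [282. 248.  12.  13.] 136 med [ 0.476  -0.0445  0.1139] topz 0.13079730198022166 topmid [ 0.4741 -0.04    0.1296] ext [0.0239 0.0243 0.0086]
scene flux_bottle 0.61 [386. 184.  22.  32.] 637 med [0.5922 0.4769 0.0585] topz 0.08667413211910438 topmid [0.587  0.5007 0.0855] ext [0.0801 0.0887 0.0106]
scene flux_bottle 0.6 [355. 172.  13.  27.] 290 med [0.45   0.5127 0.0531] topz 0.10396968605256215 topmid [0.4462 0.5238 0.104 ] ext [0.0208 0.0206 0.0112]
scene mug 0.91 [386. 182.  24.  34.] 601 med [0.5959 0.4771 0.0606] topz 0.08718465817664905 topmid [0.5871 0.5012 0.0861] ext [0.0788 0.0887 0.0124]
```

View pics/top0.png

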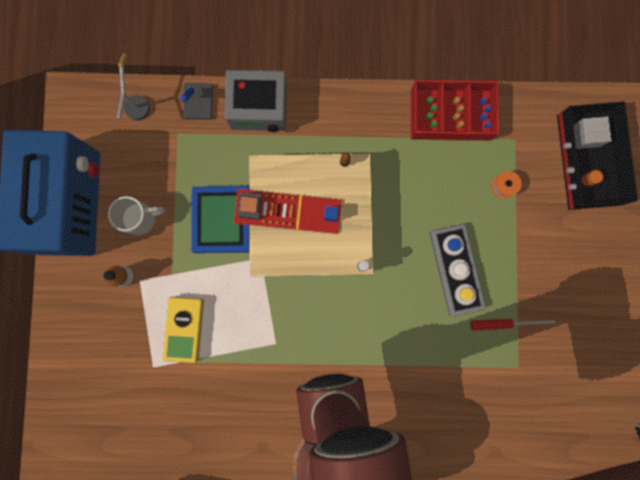

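View pics/scene0.png

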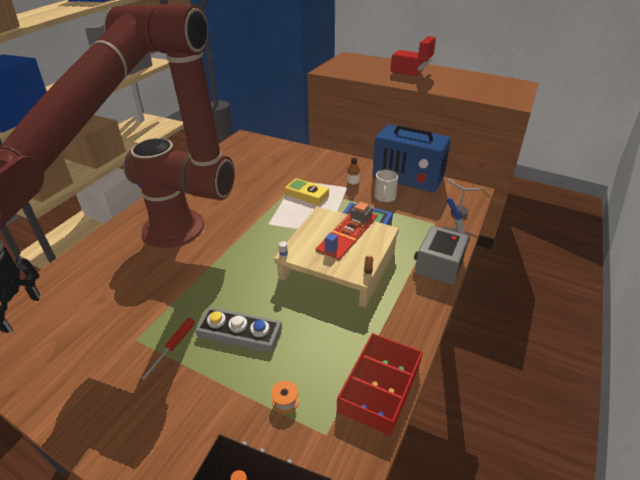

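The networks' key fixes are consistent with the pictures: yellow (466,294), white (459,269), blue (454,244) in the top view, 60 mm apart, about 52 mm high. The can is at (332,213), the line at (299,211), and the stand's open edge is near column 250. Next I'll get exact stand and board poses.

```bash
cat > m.py <<'E'
from h import *
np.set_printoptions(precision=4,suppress=True)
def measure(c,f=None):
    f=f or grab_frame(c); A=np.ones((480,640),bool); P=pts(f,A); 
    v,u=np.nonzero(f["depth"]>0); hsv=cv2.cvtColor(f["color"],cv2.COLOR_BGR2HSV)[v,u].astype(int); H,S,V=hsv.T
    box=(abs(P[:,0]-.58)<.2)&(P[:,1]>-.12)&(P[:,1]<.45)
    def rect(n,m):
        Q=P[m&box]
        if len(Q)<8: print(c,n,"few",len(Q)); return
        r=cv2.minAreaRect(Q[:,:2].astype(np.float32)); print(c,n,len(Q),"centre",np.array(r[0]),"size",np.array(r[1]),"ang",r[2],"z",np.median(Q[:,2]),"mean",Q.mean(0),"y2,98",np.percentile(Q[:,1],[2,98]))
    z=P[:,2]; red=((H<6)|(H>174))&(S>150)
    rect("standtop",(z>.083)&(z<.096)&~red&(P[:,1]<.25))
    rect("redboard",(z>.088)&(z<.108)&red)
    rect("can",(z>.136)&(z<.152)&(H>95)&(H<125)&(S>100))
    rect("line",(z>.09)&(z<.106)&(H>18)&(H<32)&(S>160)&(V>120))
    rect("transf",(z>.134)&(z<.15)&(P[:,1]>.12))
    return f
if __name__=="__main__":
    import sys
    for c in sys.argv[1:]: measure(c)
E
python3 m.py top scene
```

```text
top standtop 11230 centre [0.5909 0.0963] size [0.2809 0.3058] ang 1.8273556232452393 z 0.09049310508724917 mean [0.5872 0.0757 0.0905] y2,98 [-0.0521  0.2167]
top redboard 2079 centre [0.5961 0.1354] size [0.2386 0.0787] ang 85.22978210449219 z 0.0984698563419116 mean [0.5918 0.119  0.0986] y2,98 [0.0204 0.2508]
top can 142 centre [0.5867 0.0377] size [0.0254 0.0265] ang 84.51403045654297 z 0.1433419357898933 mean [0.5865 0.0376 0.1433] y2,98 [0.0262 0.0505]
top line 37 centre [0.5946 0.1103] size [0.0028 0.0718] ang 85.54261779785156 z 0.09879228680327296 mean [0.5934 0.1105 0.0986] y2,98 [0.1076 0.1134]
top transf 242 centre [0.6018 0.2198] size [0.0371 0.0452] ang 84.26618957519531 z 0.13994952955895457 mean [0.6028 0.2193 0.1399] y2,98 [0.2015 0.2381]
scene standtop 4678 centre [0.5905 0.0918] size [0.2826 0.3103] ang 2.214695692062378 z 0.09018415723784651 mean [0.5979 0.0581 0.0901] y2,98 [-0.0594  0.2134]
scene redboard 551 centre [0.5981 0.1294] size [0.238  0.0797] ang 85.27306365966797 z 0.09810479892237509 mean [0.6056 0.0999 0.0981] y2,98 [0.0136 0.2311]
scene can 52 centre [0.5891 0.0313] size [0.0234 0.0224] ang 77.1546630859375 z 0.1427875341376712 mean [0.5902 0.0321 0.1427] y2,98 [0.0208 0.044 ]
scene line few 4
scene transf 88 centre [0.605  0.2167] size [0.0422 0.0317] ang 86.19853973388672 z 0.13961595597461807 mean [0.6048 0.214  0.1394] y2,98 [0.1968 0.2342]
```

Call:
jog_arm(moves=[[[0,4,0,0,0,0,0],[0,4,0,0,0,0,0],[0,4,0,0,0,0,0],[0,4,0,0,0,0,0],[0,4,0,0,0,0,0],[0,4,0,0,0,0,0]]])

```text
time: 2.1
tool_pos: [0.4087, -0.5308, 0.2016]
tool_rot: [0.0, 0.99, 0.143, 0.0]
contact_force: [0.5, -0.9, 1.0]
gripper_width: 0.142
grasp_force: 0.0
```

Call:
jog_arm(moves=[[[0,1.92,-3.28,0,0,0,0],[0,1.92,-3.28,0,0,0,0],[0,1.92,-3.28,0,0,0,0],[0,1.92,-3.28,0,0,0,0],[0,1.92,-3.28,0,0,0,0],[0,1.92,-3.28,0,0,0,0],[0,1.92,-3.28,0,0,0,0],[0,0,0,4,0,0,0],[0,0,0,4,0,0,0],[0,0,0,3,0,0,0],[0,0,0,1.6,0,0,0],[0,0,0,0,0,0,0]]])

```text
time: 3.1
tool_pos: [0.4679, -0.2707, 0.0701]
tool_rot: [-0.003, 0.99, 0.143, -0.003]
contact_force: [0.2, -0.2, -0.5]
gripper_width: -0.003
grasp_force: 0.0
```

Run:
```python
from h import *
f=grab_frame("wrist"); cv2.imwrite("pics/w1.png",f["color"]); 
for c in ("white","yellow","blue"):
    for r in regions_of(f"key_{c}_top",f)[:2]:
        P=pts(f,r["pixels"])
        if len(P): 
            T=P[abs(P[:,2]-.052)<.006]; print(c,r["p"],r["rect"],np.median(P,0),len(T), (np.percentile(T,2,0)+np.percentile(T,98,0))/2 if len(T) else "", np.ptp(T,0) if len(T) else"")
```

```text
white 0.76 [319.4, 256.5, 55.9, 56.4] [ 0.47403142 -0.27008289  0.05307279] 2564 [ 0.47309679 -0.27033635  0.05138872] [0.03092698 0.03158392 0.00931657]
blue 0.72 [324.7, 143.7, 65.0, 63.7] [ 0.53085243 -0.25667262  0.0530834 ] 3112 [ 0.5305819  -0.25670495  0.0527432 ] [0.0309895  0.03161158 0.00649537]
```

View pics/w1.png

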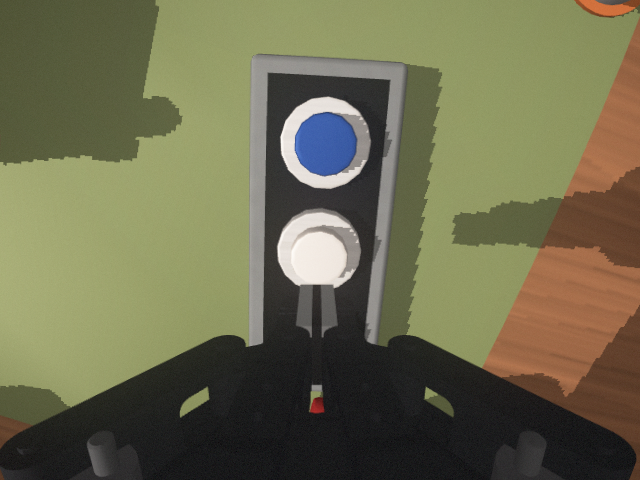

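White shows at (319,256) and blue at (325,143); positions agree within 2 mm. Pressing white.

Call:
jog_arm(moves=[[[0,0.5,0,0.7,0,0,0],[0,0,0,0.7,0,0,0],[0,0,0,0.4,0,0,0],[0,0,0,0.3,0,0,0],[0,0,0,0.2,0,0,0],[0,0,0,0,0,0,0],[0,0,0,0,0,0,0]]])

```text
time: 3.88
tool_pos: [0.4756, -0.2719, 0.0523]
tool_rot: [-0.0, 0.99, 0.143, -0.0]
contact_force: [-0.5, -0.5, -0.7]
gripper_width: -0.002
grasp_force: 0.0
```

Call:
jog_arm(moves=[[[0,0,0,0.3,0,0,0],[0,0,0,0.25,0,0,0],[0,0,0,0,0,0,0],[0,0,0,0,0,0,0]]])

```text
time: 4.22
tool_pos: [0.4756, -0.2718, 0.0466]
tool_rot: [-0.0, 0.99, 0.143, -0.0]
contact_force: [0.8, 0.5, 0.0]
gripper_width: 0.002
grasp_force: 0.0
```

Call:
jog_arm(moves=[[[0,0,0,0.15,0,0,0],[0,0,0,0,0,0,0]]])

```text
time: 4.38
tool_pos: [0.4757, -0.2719, 0.0452]
tool_rot: [-0.0, 0.99, 0.143, -0.0]
contact_force: [0.6, 0.2, -0.2]
gripper_width: 0.002
grasp_force: 0.0
```

Run:
```python
from h import *
s=state();print(s["contact_force"],s["ft_torque"],s["tool_pos"])
f=grab_frame("wrist"); cv2.imwrite("pics/w2.png",f["color"][150:450,160:480]); 
for r in regions_of("key_white_top",f)[:2]:
        P=pts(f,r["pixels"]); print(r["p"],r["rect"],np.median(P,0),np.percentile(P[:,2],[5,25,75,95]))
s=state();print(s["contact_force"])
```

```text
[ 0.62406668  0.19213284 -0.19403346] [-0.03388399  0.00589594  0.00780855] [ 0.47568753 -0.27185963  0.04523828]
0.95 [310.9, 275.9, 66.8, 38.7] [ 0.47972546 -0.26675927  0.05291965] [0.04656694 0.05204391 0.05342945 0.05405369]
[0.78230318 0.51290327 0.43443564]
```

View pics/w2.png

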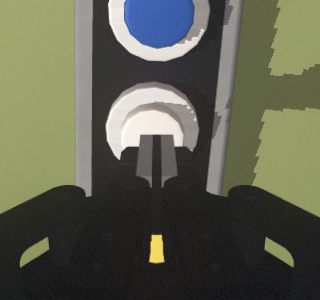

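The fingers (tips near crop (157,137)) sit over the near half of the cap, which is still up. I'll keep going down gently.

Call:
jog_arm(moves=[[[0,0,0,0.25,0,0,0],[0,0,0,0,0,0,0]]])

```text
time: 4.65
tool_pos: [0.4756, -0.2717, 0.0425]
tool_rot: [-0.0, 0.99, 0.143, -0.0]
contact_force: [0.1, -0.8, -0.4]
gripper_width: 0.0
grasp_force: 0.0
```

Run:
```python
from h import *
np.set_printoptions(precision=4,suppress=True)
s=state();print(s["contact_force"],s["tool_pos"])
f=grab_frame("wrist"); m=np.zeros((480,640),bool)
for r in range(270,420,10):
  for c in (307,326):
    m[:]=0; m[r-1:r+2,c-1:c+2]=1; P=pts(f,m); print(r,c,np.median(P,0) if len(P) else 0,f["color"][r,c])
```

```text
[ 0.0848 -0.8242 -0.4165] [ 0.4756 -0.2717  0.0425]
270 307 [ 0.4822 -0.2652  0.0532] [230 238 245]
270 326 [ 0.4847 -0.2735  0.0531] [227 234 242]
280 307 [ 0.4774 -0.2666  0.0528] [230 238 245]
280 326 [ 0.4795 -0.2753  0.053 ] [228 235 243]
290 307 [ 0.4854 -0.2651  0.0832] [100 101 105]
290 326 [ 0.4874 -0.2721  0.083 ] [ 98 100 103]
300 307 [ 0.4853 -0.2652  0.0916] [ 96  99 102]
300 326 [ 0.4873 -0.2719  0.0919] [ 98 101 103]
310 307 [ 0.4854 -0.2655  0.1004] [ 96 100 102]
310 326 [ 0.4872 -0.2717  0.0998] [92 96 98]
320 307 [ 0.4856 -0.2656  0.1072] [92 96 98]
320 326 [ 0.4875 -0.2714  0.1072] [94 98 98]
330 307 [ 0.4868 -0.2654  0.1157] [64 68 69]
330 326 [ 0.4883 -0.2713  0.1157] [53 54 57]
340 307 [ 0.4868 -0.2655  0.1216] [35 33 37]
340 326 [ 0.4884 -0.2707  0.1215] [28 33 35]
350 307 [ 0.4865 -0.2658  0.1259] [36 32 36]
350 326 [ 0.4881 -0.271   0.1256] [33 34 34]
360 307 [ 0.484  -0.2665  0.1263] [25 28 29]
360 326 [ 0.4847 -0.2719  0.1255] [30 30 35]
370 307 [ 0.4774 -0.2684  0.122 ] [34 34 37]
370 326 [ 0.4789 -0.2737  0.1218] [32 33 33]
380 307 [ 0.4739 -0.2693  0.1216] [29 34 33]
380 326 [ 0.4756 -0.2747  0.1217] [28 31 33]
390 307 [ 0.4706 -0.2703  0.1218] [33 33 33]
390 326 [ 0.4719 -0.2758  0.1216] [35 38 40]
400 307 [ 0.468  -0.2711  0.1231] [29 32 34]
400 326 [ 0.4695 -0.2765  0.1227] [30 33 34]
410 307 [ 0.4685 -0.2707  0.1278] [30 28 31]
410 326 [ 0.4693 -0.2766  0.1266] [31 35 36]
```

Depth puts the finger ends near z=0.08 although the reported TCP is 0.0425. I'll check this with the scene camera.

Run:
```python
from h import *
np.set_printoptions(precision=4,suppress=True)
s=state();print(s["joint_pos"],s["tool_pos"],s["tool_rot"],s["gripper_width"])
f=grab_frame("scene"); cv2.imwrite("pics/s2.png",cv2.resize(f["color"][220:380,140:340],(800,640),interpolation=cv2.INTER_CUBIC)[:600])
v,u=np.nonzero(f["depth"]>0); P=pts(f,np.ones((480,640),bool))
V=f["color"][v,u].max(1)
m=(abs(P[:,0]-.4756)<.04)&(abs(P[:,1]+.2717)<.04)&(P[:,2]>.06)
for z in np.arange(.06,.2,.008):
    k=m&(abs(P[:,2]-z)<.004); print(round(z,3),k.sum(),P[k].mean(0) if k.any() else"",np.ptp(P[k],0) if k.any() else "")
```

```text
[-0.6551  0.0242  1.9214  0.      1.1966  0.629 ] [ 0.4756 -0.2718  0.0426] [-0.0002  0.9897  0.1429 -0.0002] 0.0007732290649714626
0.06 0  
0.068 1 [ 0.4828 -0.278   0.0713] [0. 0. 0.]
0.076 8 [ 0.4851 -0.2779  0.0767] [0.0114 0.0182 0.0063]
0.084 25 [ 0.4824 -0.2807  0.084 ] [0.021  0.0251 0.0075]
0.092 19 [ 0.484  -0.2822  0.0928] [0.018  0.0199 0.0058]
0.1 17 [ 0.4859 -0.2782  0.0994] [0.0091 0.0252 0.0072]
0.108 7 [ 0.4867 -0.2716  0.1077] [0.0061 0.012  0.0075]
0.116 14 [ 0.4866 -0.2723  0.1172] [0.0209 0.0529 0.0074]
0.124 50 [ 0.4852 -0.2783  0.1238] [0.0278 0.0705 0.0074]
0.132 21 [ 0.489  -0.2799  0.1324] [0.0264 0.0764 0.0072]
0.14 45 [ 0.4877 -0.2763  0.1398] [0.0239 0.0781 0.0077]
0.148 21 [ 0.4915 -0.2734  0.1484] [0.0251 0.0768 0.0065]
0.156 28 [ 0.4928 -0.281   0.1561] [0.0129 0.0563 0.0074]
0.164 25 [ 0.4931 -0.2792  0.1649] [0.0125 0.0497 0.0079]
0.172 33 [ 0.4948 -0.2869  0.1711] [0.0135 0.0516 0.0074]
0.18 40 [ 0.494  -0.2962  0.18  ] [0.0183 0.0339 0.0076]
0.188 28 [ 0.4906 -0.3066  0.1876] [0.019  0.0214 0.0067]
0.196 24 [ 0.4903 -0.3066  0.1959] [0.0353 0.0319 0.0077]
```

View pics/s2.png

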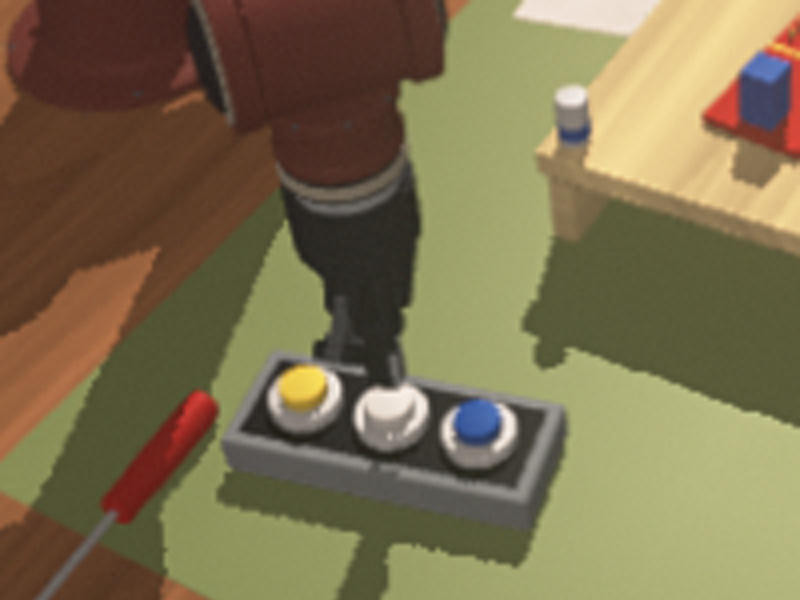

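The picture shows the closed fingertips still well above the white cap at (390,400): the true tips are about 36 mm higher than the reported TCP (no sideways offset). I'll correct for that and feel for contact.

Call:
jog_arm(moves=[[[0,-0.2,0,1.0,0,0,0],[0,0,0,0.8,0,0,0],[0,0,0,0.4,0,0,0],[0,0,0,0.2,0,0,0],[0,0,0,0,0,0,0],[0,0,0,0,0,0,0]]])

```text
time: 5.25
tool_pos: [0.4734, -0.2722, 0.0188]
tool_rot: [-0.0, 0.99, 0.143, -0.001]
contact_force: [-1.9, 1.0, 3.2]
gripper_width: -0.001
grasp_force: 1.6
```

Call:
jog_arm(moves=[[[0,0,0,0.25,0,0,0],[0,0,0,0,0,0,0],[0,0,0,0,0,0,0]]])

```text
time: 5.5
tool_pos: [0.4741, -0.2726, 0.0168]
tool_rot: [0.0, 0.99, 0.143, 0.0]
contact_force: [-1.6, 1.2, 4.0]
gripper_width: 0.001
grasp_force: 2.2
```

Call:
jog_arm(moves=[[[0,0,0,0.15,0,0,0],[0,0,0,0,0,0,0],[0,0,0,0,0,0,0]]])

```text
time: 5.75
tool_pos: [0.4742, -0.2727, 0.0161]
tool_rot: [0.0, 0.99, 0.143, 0.0]
contact_force: [-3.7, 2.2, 9.7]
gripper_width: 0.001
grasp_force: 4.6
```

White fully down. Lift and go to yellow.

Call:
jog_arm(moves=[[[0,0,0,-1.2,0,0,0],[0,0,0,-1.5,0,0,0],[0,-2,-0.15,0,0,0,0],[0,-2.1,-0.15,0,0,0,0],[0,-2,-0.15,0,0,0,0],[0,0,0,0,0,0,0],[0,0,0,1.2,0,0,0],[0,0,0,0.8,0,0,0],[0,0,0,0.4,0,0,0],[0,0,0,0.25,0,0,0],[0,0,0,0,0,0,0],[0,0,0,0,0,0,0],[0,0,0,0,0,0,0]]])

```text
time: 6.83
tool_pos: [0.4144, -0.2853, 0.0161]
tool_rot: [-0.0, 0.99, 0.143, -0.001]
contact_force: [-4.5, 1.5, 9.1]
gripper_width: -0.0
grasp_force: 4.6
```

Call:
jog_arm(moves=[[[0,0,0,-1.2,0,0,0],[0,0,0,-1.5,0,0,0],[0,3,0.2,0,0,0,0],[0,3,0.2,0,0,0,0],[0,3,0.15,0,0,0,0],[0,3,0.15,0,0,0,0],[0,0,0,0,0,0,0],[0,0,0,1.2,0,0,0],[0,0,0,0.8,0,0,0],[0,0,0,0.4,0,0,0],[0,0,0,0.25,0,0,0],[0,0,0,0,0,0,0],[0,0,0,0,0,0,0],[0,0,0,0,0,0,0]]])

```text
time: 8.0
tool_pos: [0.5301, -0.2576, 0.0161]
tool_rot: [-0.001, 0.99, 0.142, -0.0]
contact_force: [0.5, 3.5, 5.4]
gripper_width: 0.001
grasp_force: 2.9
```

Call:
jog_arm(moves=[[[0,0,0,0.1,0,0,0],[0,0,0,0,0,0,0],[0,0,0,0,0,0,0],[0,0,0,-1.5,0,0,0],[0,0,0,-3.5,0,0,0],[8.5,0,0,-3.8,0,0,0],[8.5,0,0,-3.8,0,0,0],[8.5,0,0,-3,0,0,0]]])

```text
time: 8.67
tool_pos: [0.5302, -0.2587, 0.1731]
tool_rot: [0.0, 0.99, 0.142, 0.0]
contact_force: [0.5, -0.6, -0.2]
gripper_width: 0.42
grasp_force: 0.0
```

```bash
cat > st.py <<'E'
from h import *
np.set_printoptions(precision=4,suppress=True)
# stand sides: extreme points of the plywood top per strip, robust line fits
for c in ("top","scene"):
    f=grab_frame(c); P=pts(f,np.ones((480,640),bool)); P=P[(P[:,2]>.083)&(P[:,2]<.096)&(abs(P[:,0]-.59)<.16)&(P[:,1]>-.1)&(P[:,1]<.26)]
    def side(ax,sgn,lo,hi):
        q=[]
        for a in np.arange(lo,hi,.006):
            k=P[abs(P[:,ax]-a)<.003]
            if len(k)>3: q.append((a,sgn*np.percentile(sgn*k[:,1-ax],98.5)))
        q=np.array(q,np.float32)
        vx,vy,x0,y0=cv2.fitLine(q,cv2.DIST_HUBER,0,.002,.002).ravel(); s=vy/vx; r=q[:,1]-(y0+s*(q[:,0]-x0))
        print(c,"xy"[1-ax],"%+d"%sgn,"slope deg",np.degrees(np.arctan(s)),"at mid",y0+s*((lo+hi)/2-x0),"mid",(lo+hi)/2,"rms",r.std(),len(q))
    side(0,1,.47,.53); side(0,1,.66,.71); side(0,-1,.49,.70); side(1,1,-.03,.2); side(1,-1,-.02,.2)
E
python3 st.py
```

```text
top y +1 slope deg 2.5599139 at mid 0.21587254 mid 0.5 rms 0.0007555399 11
top y +1 slope deg 2.633609 at mid 0.22107695 mid 0.685 rms 0.0010531977 9
top y -1 slope deg 1.8949937 at mid -0.05277611 mid 0.595 rms 0.0016445369 35
top x +1 slope deg -1.1398647 at mid 0.72581786 mid 0.085 rms 0.0071782386 39
top x -1 slope deg -1.9607105 at mid 0.4541648 mid 0.09000000000000001 rms 0.0009979338 37
scene y +1 slope deg -2.5926821 at mid 0.21155491 mid 0.5 rms 0.001234902 11
scene y +1 slope deg 5.957302 at mid 0.21798424 mid 0.685 rms 0.002102028 9
scene y -1 slope deg 2.0921984 at mid -0.05858203 mid 0.595 rms 0.0009495838 35
scene x +1 slope deg -1.5833465 at mid 0.7289206 mid 0.085 rms 0.001331645 39
scene x -1 slope deg -3.909959 at mid 0.45743987 mid 0.09000000000000001 rms 0.0047698477 37
```

Stand yaw is +1.9°, board yaw −4.8°, so the board needs about 6.7° of turning while sliding about 11 cm. Now moving above the can with the tool turned.

Call:
jog_arm(moves=[[[8.5,1.735,-3.3475,0,0,0,0],[8.5,1.735,-3.3475,0,0,0,0],[8.5,1.735,-3.3475,0,0,0,0],[8.5,1.735,-3.3475,0,0,0,0],[8.5,1.735,-3.3475,0,0,0,0],[8.5,1.735,-3.3475,0,0,0,0],[8.5,1.735,-3.3475,0,0,0,0],[8.5,1.735,-3.3475,0,0,0,0],[8.5,0,0,0,0,0,-0.12],[8.5,0,0,0,0,0,-0.12],[8.5,0,0,0,0,0,-0.12],[8.5,0,0,0,0,0,-0.12],[8.5,0,0,0,0,0,-0.12],[8.5,0,0,0,0,0,-0.12],[8.5,0,0,0,0,0,-0.12],[8.5,0,0,0,0,0,-0.12],[8.5,0,0,0,0,0,-0.12],[8.5,0,0,0,0,0,-0.117]]])

```text
time: 10.27
tool_pos: [0.587, 0.0372, 0.1689]
tool_rot: [-0.001, 0.736, 0.677, -0.001]
contact_force: [-0.4, -0.3, 0.7]
gripper_width: 0.996
grasp_force: 0.0
```

Call:
jog_arm(moves=[[[8.5,0,0,0,0,0,0],[8.5,0,0,0,0,0,0]]])

```text
time: 10.43
tool_pos: [0.5874, 0.0374, 0.1695]
tool_rot: [-0.001, 0.738, 0.674, -0.001]
contact_force: [-0.3, 0.3, 0.6]
gripper_width: 0.997
grasp_force: 0.0
```

Run:
```python
from m import *
s=state(); print(s["tool_pos"],s["tool_rot"]); f=measure("wrist"); cv2.imwrite("pics/w3.png",f["color"])
```

```text
[0.5874 0.0374 0.1695] [-0.0008  0.7385  0.6743 -0.0009]
wrist standtop 102467 centre [0.5913 0.0763] size [0.2812 0.2646] ang 1.9542405605316162 z 0.09124267748473147 mean [0.5875 0.0785 0.0912] y2,98 [-0.0478  0.1894]
wrist redboard 26594 centre [0.5936 0.1003] size [0.1668 0.0807] ang 85.06334686279297 z 0.09926034005696649 mean [0.5937 0.1075 0.0993] y2,98 [0.0237 0.181 ]
wrist can 2337 centre [0.5879 0.0395] size [0.0274 0.0273] ang 84.84309387207031 z 0.1441587804983452 mean [0.588  0.0406 0.1439] y2,98 [0.0266 0.0531]
wrist line 183 centre [0.5947 0.1114] size [0.0033 0.0764] ang 85.35411071777344 z 0.09961276749512996 mean [0.6009 0.111  0.0996] y2,98 [0.107  0.1142]
wrist transf few 0
```

View pics/w3.png

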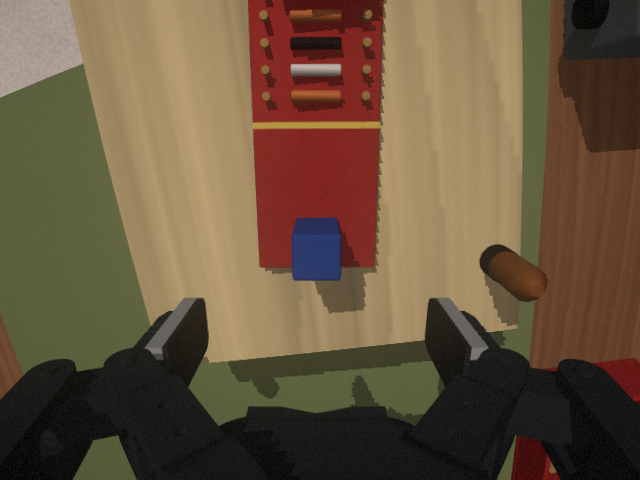

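The can is at (317,248), centred between the open fingers; the board edges and line (316,125) match. Descending.

Call:
jog_arm(moves=[[[8.5,0.1,0,3,0,0,0],[8.5,0,0,3,0,0,0],[8.5,0,0,2,0,0,0],[8.5,0,0,1,0,0,0],[8.5,0,0,0,0,0,0],[8.5,0,0,0,0,0,0],[8.5,0,0,0,0,0,0]]])

```text
time: 11.07
tool_pos: [0.5899, 0.0388, 0.0828]
tool_rot: [0.001, 0.737, 0.675, 0.001]
contact_force: [0.1, -0.3, 0.5]
gripper_width: 1.0
grasp_force: 0.0
```

Run:
```python
from m import *
s=state(); print(s["tool_pos"],s["contact_force"])
f=grab_frame("scene");v,u=np.nonzero(f["depth"]>0); P=pts(f,np.ones((480,640),bool)); C=f["color"][v,u].max(1)
# dark finger points close over the board
m=(C<70)&(abs(P[:,0]-.588)<.065)&(abs(P[:,1]-.038)<.025)&(P[:,2]>.1); print(np.percentile(P[m][:,2],[0,1,3,10,50]),m.sum())
f=grab_frame("wrist"); P=pts(f,np.ones((480,640),bool)); m=(abs(P[:,0]-.588)<.065)&(abs(P[:,1]-.045)<.02)&(P[:,2]>.102)&(abs(P[:,0]-.588)>.03); print(np.percentile(P[m][:,2],[0,1,3,10,50]) if m.any() else 0)
```

```text
[0.5899 0.0388 0.0828] [ 0.0669 -0.2804  0.4643]
[0.1287 0.1374 0.147  0.1738 0.2129] 695
[0.1263 0.1314 0.1364 0.1491 0.1822]
```

Call:
jog_arm(moves=[[[8.5,0,-0.15,0.6,0,0,0],[8.5,0,0,0.4,0,0,0],[8.5,0,0,0,0,0,0],[5,0,0,0,0,0,0],[4,0,0,0,0,0,0],[3,0,0,0,0,0,0],[2.5,0,0,0,0,0,0],[2.5,0,0,0,0,0,0],[2,0,0,0,0,0,0],[2,0,0,0,0,0,0],[2,0,0,0,0,0,0],[2,0,0,0,0,0,0]]])

```text
time: 12.17
tool_pos: [0.5873, 0.039, 0.0712]
tool_rot: [0.0, 0.737, 0.676, 0.0]
contact_force: [0.4, 0.4, 1.4]
gripper_width: 0.318
grasp_force: 59.4
```

Call:
jog_arm(moves=[[[2,0,0,0,0,0,-0.03],[2,0,0,0,0,0,-0.03],[2,0,0,0,0,0,-0.03],[2,0,0,0,0,0,-0.028],[2,0.5,0,0,0,0,0],[2,1,0,0,0,0,0],[2,1,0,0,0,0,0],[2,1,0,0,0,0,0],[2,1,0,0,0,0,0],[2,0.5,0,0,0,0,0],[2,0,0,0,0,0,0],[2,0,0,0,0,0,0]]])

```text
time: 13.17
tool_pos: [0.5856, 0.091, 0.0712]
tool_rot: [-0.001, 0.696, 0.718, 0.001]
contact_force: [0.1, 4.5, 4.1]
gripper_width: 0.325
grasp_force: 59.7
```

Run:
```python
from m import *
s=state(); print(s["tool_pos"],s["tool_rot"],s["contact_force"],s["ft_torque"]); measure("wrist"); measure("top")
```

```text
[0.5856 0.091  0.0712] [-0.0008  0.6957  0.7183  0.0011] [0.0712 4.5442 4.106 ] [0.3735 0.0661 0.0056]
wrist standtop 154707 centre [0.5904 0.0959] size [0.2817 0.2367] ang 1.8518133163452148 z 0.09123702350841194 mean [0.5891 0.1371 0.0912] y2,98 [0.0358 0.2088]
wrist redboard 52653 centre [0.5843 0.1422] size [0.0801 0.1303] ang 1.948873519897461 z 0.09924781614450986 mean [0.584  0.1525 0.0992] y2,98 [0.0934 0.205 ]
wrist can 7495 centre [0.5859 0.0912] size [0.0306 0.0286] ang 1.5276799201965332 z 0.14403797199567944 mean [0.586  0.0935 0.1436] y2,98 [0.0786 0.105 ]
wrist line 247 centre [0.5835 0.1634] size [0.0735 0.0037] ang 1.84809148311615 z 0.09961471904058472 mean [0.585  0.1633 0.0996] y2,98 [0.1606 0.1658]
wrist transf few 0
top standtop 6797 centre [0.5908 0.0958] size [0.2797 0.3057] ang 1.6284149885177612 z 0.0905173259854573 mean [0.6049 0.062  0.0905] y2,98 [-0.0539  0.2197]
top redboard 1191 centre [0.5827 0.1869] size [0.0784 0.2374] ang 1.2527045011520386 z 0.0985375525755141 mean [0.5738 0.2024 0.0986] y2,98 [0.0723 0.3038]
top can few 0
top line few 0
top transf 249 centre [0.5813 0.2712] size [0.035  0.0356] ang 2.1875739097595215 z 0.14032598606324218 mean [0.5797 0.2709 0.1401] y2,98 [0.2536 0.2882]
```

Yaw is square now. Slide 4.5 cm further, then measure the edge in the wrist camera.

Call:
jog_arm(moves=[[[2,0.6,0,0,0,0,0],[2,1,0,0,0,0,0],[2,1,0,0,0,0,0],[2,1,0,0,0,0,0],[2,0.6,0,0,0,0,0],[2,0.3,0,0,0,0,0],[2,0,0,0,0,0,0],[2,0,0,0,0,0,0]]])

```text
time: 13.93
tool_pos: [0.5844, 0.1351, 0.0712]
tool_rot: [-0.0, 0.696, 0.718, 0.0]
contact_force: [0.9, -0.8, 4.7]
gripper_width: 0.322
grasp_force: 59.9
```

Run:
```python
from m import *
s=state(); print(s["tool_pos"],s["tool_rot"],s["contact_force"],s["ft_torque"]); f=measure("wrist"); cv2.imwrite("pics/w4.png",f["color"])
P=pts(f,np.ones((480,640),bool))
for lo,hi in((.47,.53),(.64,.71)):
    q=[]
    for a in np.arange(lo,hi,.004):
        k=P[(abs(P[:,0]-a)<.002)&(P[:,2]>.086)&(P[:,2]<.096)&(P[:,1]<.27)]
        if len(k)>5:q.append((a,k[:,1].max()))
    q=np.array(q); print(len(q),np.polyfit(q[:,0],q[:,1],1),q.mean(0)) if len(q)>1 else print("none")
```

```text
[0.5844 0.1351 0.0712] [-0.      0.6958  0.7182  0.0004] [ 0.9375 -0.7981  4.7272] [-0.1704 -0.0119 -0.0191]
wrist standtop 119435 centre [0.5897 0.124 ] size [0.282  0.2027] ang 1.9364337921142578 z 0.09123127153992867 mean [0.5891 0.1638 0.0912] y2,98 [0.0766 0.2231]
wrist redboard 52697 centre [0.5832 0.1862] size [0.0803 0.1299] ang 1.8188185691833496 z 0.09924390505296563 mean [0.5828 0.1966 0.0992] y2,98 [0.1376 0.249 ]
wrist can 7474 centre [0.5847 0.1353] size [0.0307 0.0286] ang 2.234179973602295 z 0.14404547881400892 mean [0.5847 0.1377 0.1436] y2,98 [0.1227 0.1491]
wrist line 282 centre [0.5823 0.2076] size [0.077  0.0037] ang 1.83132803440094 z 0.0996557963724608 mean [0.5868 0.2073 0.0996] y2,98 [0.2047 0.2099]
wrist transf 10555 centre [0.5851 0.1351] size [0.0892 0.0291] ang 2.109450340270996 z 0.14406917276511713 mean [0.5846 0.1393 0.1436] y2,98 [0.1228 0.1492]
16 [0.0283 0.2079] [0.5   0.222]
18 [0.0469 0.1961] [0.674  0.2278]
```

View pics/w4.png

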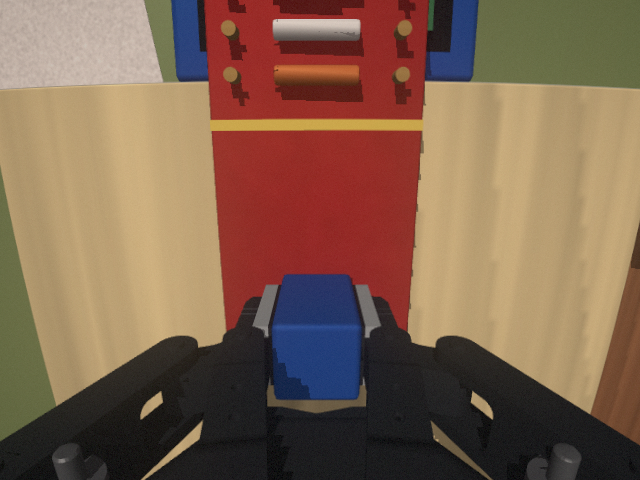

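The line is at row 125 and the edge at row 82; the line is 17 mm short. Final slide.

Call:
jog_arm(moves=[[[2,0.4,0,0,0,0,0],[2,0.5,0,0,0,0,0],[2,0.4,0,0,0,0,0],[2,0.25,0,0,0,0,0],[2,0.15,0,0,0,0,0],[2,0,0,0,0,0,0],[2,0,0,0,0,0,0],[2,0,0,0,0,0,0],[2,0,0,0,0,0,0],[2,0,0,0,0,0,0],[2,0,0,0,0,0,0]]])

```text
time: 14.9
tool_pos: [0.5839, 0.1511, 0.0712]
tool_rot: [0.0, 0.696, 0.718, -0.0]
contact_force: [0.3, -3.3, 5.1]
gripper_width: 0.322
grasp_force: 59.9
```

Run:
```python
from m import *
s=state(); print(s["tool_pos"],s["contact_force"],s["ft_torque"]); f=measure("wrist"); cv2.imwrite("pics/w5.png",f["color"])
P=pts(f,np.ones((480,640),bool))
for lo,hi in((.47,.53),(.64,.71)):
    q=[]
    for a in np.arange(lo,hi,.004):
        k=P[(abs(P[:,0]-a)<.002)&(P[:,2]>.086)&(P[:,2]<.096)&(P[:,1]<.27)]
        if len(k)>5:q.append((a,k[:,1].max()))
    q=np.array(q); print(len(q),np.polyfit(q[:,0],q[:,1],1),q.mean(0))
v,u=np.nonzero(f["depth"]>0);C=f["color"][v,u].astype(int);m=(C[:,2]>120)&(C[:,1]<60)&(abs(P[:,2]-.099)<.012)&(abs(P[:,0]-.583)<.037)
A=np.c_[P[m][:,:2],np.ones(m.sum())]; print("board slope x,y",np.linalg.lstsq(A,P[m][:,2],rcond=None)[0],m.sum())
f=grab_frame("scene"); P=pts(f,np.ones((480,640),bool))
```

```text
[0.5839 0.1511 0.0712] [ 0.3189 -3.2751  5.0948] [-0.4778  0.0543  0.0502]
wrist standtop 102031 centre [0.5897 0.1317] size [0.2817 0.1868] ang 1.8458439111709595 z 0.09123014508717014 mean [0.5893 0.1709 0.0912] y2,98 [0.0914 0.2239]
wrist redboard 52731 centre [0.5826 0.2021] size [0.0805 0.1301] ang 1.8084847927093506 z 0.09924600437051499 mean [0.5824 0.2127 0.0993] y2,98 [0.1537 0.2651]
wrist can 7497 centre [0.5838 0.1513] size [0.0298 0.0288] ang 1.9264874458312988 z 0.14405411078924063 mean [0.5843 0.1538 0.1436] y2,98 [0.1387 0.1652]
wrist line 241 centre [0.5824 0.2238] size [0.0784 0.0036] ang 2.0308685302734375 z 0.09959032300293859 mean [0.5844 0.223  0.0996] y2,98 [0.2213 0.226 ]
wrist transf 10563 centre [0.5844 0.1514] size [0.0877 0.0288] ang 1.7650262117385864 z 0.14408014565566646 mean [0.5842 0.1554 0.1436] y2,98 [0.1389 0.1653]
16 [0.0333 0.2055] [0.5    0.2221]
18 [0.0331 0.2054] [0.674  0.2277]
board slope x,y [-0.0002 -0.0003  0.0994] 43469
```

View pics/w5.png

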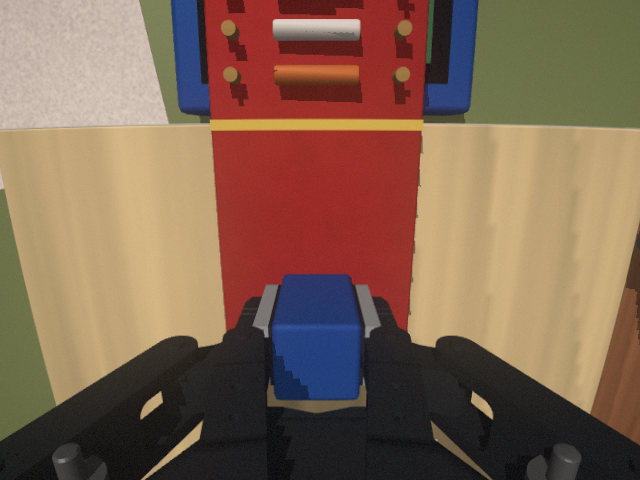

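The line (row 125) lies on the edge (about row 125). The measured line y is 0.2235 against the edge at 0.2248; the board is level, square, still, and gripped. Handing in.

```bash
python3 -c "
from plant import *
print(job_done())"
```

```text
the job is handed in; nothing more can be done
None
```

I pressed the keys in order (white, yellow, blue), slid the board out until its line was within about 1 mm of the stand's open edge, level and square and still gripped, and handed in the job at about 15 s; no verdict came back.

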